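Load two sample tubes into the reader and shut its window

ROBOT

A 6-joint arm with a two-finger parallel gripper is mounted at the origin on the work surface. World frame = base frame: x ahead of the robot, y to its left, z up, the work surface at z = 0. Lengths are in m, angles in rad, forces in N, time in s.
With the tool pointing down it reaches from about 0.3 to 0.85 m from the base axis. Payload 4.2 kg.
Tool frame: the origin (TCP) lies at the very end of the fingers, on their centre line; the grasp point (between the pads) lies 19 mm behind it (env.pinch_z is the distance from the TCP to the grasp point, in m); z points along the fingers, y is the line along which they close (so a half turn about z gives the same grasp; the last joint's range is limited). The gripper opens to 91 mm and grips with 3 to 60 N. Pads are 32 mm wide; open, the fingers measure 118 mm over their backs; the gripper's body (76 mm by 178 mm) begins 60 mm behind the grasp point.
Start: joints at [-0.02, 0.32, 1.565, -0, 1.257, -0.02], TCP at [0.575, 0, 0.214] pointing down, gripper open.
Joint ranges: [-3.11, 3.11], [-0.84, 2.01], [0.21, 2.61], [-1.34, 4.49], [0.05, 2.63], [-2.56, 2.56]. Speed limits (rad/s): [2.57, 2.57, 3.14, 3.14, 3.14, 3.14].

INTERFACE

Orientations are given as a 3x3 rotation matrix whose columns are the frame's x, y, z axes.
In Python, from rig import env gives the robot as it stands.
- The arm moves only by the tool jog_arm, never from a script. Its argument "targets" is a list of rows, each a list of 6 numbers: the shift along the world's x, y, z in m, then the turn, a rotation vector about the world's x, y, z in degrees. A call has 1 to 10 rows; each row shifts and turns the commanded pose from where the row before left it; what a row does not reach is not made up. A row lasts 1/10 s, in which the tool goes at most 50 mm and 8.59 degrees, less where a joint would pass 70% of its speed; a pose out of reach is approached as far as the arm can. A call is refused whole if a number of a shift passes 0.05 or a number of a turn 8.59, either way. A call with a gripper value outside its range is refused whole. "jaw" is the opening, from 0 (shut) to 1 (fully open), set as the call begins (left out, the last holds). The fingers move at their own pace and stop on an object; "force" is the grip in N (left out, the last holds). Time passes only in rows, so rows that do not move let the fingers close. It gives the time, the measured TCP pose, the force, the opening and the grip force at its end, in the units of the state.
- env.read_state(): the state, without advancing time (a new reading comes with each control period).
- env.grab_frame(name): name is "scene" or "side" or "wrist"; returns a dict with "image" (420x560x3 uint8, red, green, blue), "mtx" (3x3 intrinsics, pixels), "distortion" ([k1, k2, p1, p2, k3] as OpenCV has them; the pictures are not rectified), "rvec" (rotation vector, rad) and "tvec" (3), from world to camera coordinates, as OpenCV has them; the wrist camera has in their place "hand_eye" (4x4, takes a point from camera to tool coordinates, whose origin is the TCP and whose axes are the flange's). Camera axes: x right, y down, z forward; pixel columns grow to the right and rows downward; lengths in m; the calibration is good to about 2 mm. A picture is of the moment at which its call begins: read the wrist's pose just before it. There is no depth.
- env.hand_in(): hands the job in; it is judged then, once.
The state is a dict: "clock": time; "joint_pos": joint angles; "joint_vel": joint speeds; "effort": joint torques, N m; "tcp_pos": TCP position; "eef_rot": TCP orientation; "wrist_force": force on the tool from outside, world axes, zero at the start; "moment": the same for the moment, N m; "finger_gap": finger opening in m; "grip_force": force on a finger pad.
Only numpy, scipy, OpenCV 4.12 (cv2) and the standard library are available. Lean on these libraries where they do the work, as an engineer would, in place of code of your own. Each camera call takes 0.05 s, during which the arm holds its last target. There are 200 camera calls.

TASK

Slide the reader's clear guard window fully open, then take the blue-capped and the orange-capped tube from the sloped stand and stand each upright on the floor of the holder cup of its own colour, lowering it in gently rather than dropping it. Then slide the window fully shut. Leave the white-capped tube in its place in the stand and do not disturb the jar or the tip box.

Things in the scene. Friction and masses are not known exactly. Their poses are not given: they have to be found in the camera images.
- reader: fixed reader, 170 (x) by 294 (y) by 150 mm tall, origin on the table under its middle, z up; left or right of the stand. Its +y half is a solid black block; its -y half an open-topped clear chamber, inside x -75 to 75, y -142 to 0 mm, floor 10 mm above the table. Aluminium rails along the top edges (x = +-82 mm) reach 162 mm above the table; the window slides between them
- window (a joint): opening of the clear guard window (156 by 150 mm, top face 156 mm above the table) along the reader's +y: 0 = fully shut (over the chamber), 0.14 m = fully open (over the black block). Starts shut or slightly ajar, stays where it is left; about 2 N moves it
- window_handle (a point): middle of the top of the window's red upright handle: a fin 12 mm thick along the reader's y, 54 mm long along the reader's x, 35 mm tall; its top is 191 mm above the table, the window's face 35 mm below that
- cup_blue: blue holder cup fixed on the reader's chamber floor, origin under its base (10 mm above the table), z up; 56 mm tall, inner floor 5 mm above the origin, bore 26 mm, flared above 45 mm to a mouth 38 mm wide. The two cups stand 70 mm apart along the reader's x (at x = +-35, y = -72 mm); which is nearer the robot varies
- cup_orange: orange holder cup fixed on the reader's chamber floor, origin under its base (10 mm above the table), z up; 56 mm tall, inner floor 5 mm above the origin, bore 26 mm, flared above 45 mm to a mouth 38 mm wide. The two cups stand 70 mm apart along the reader's x (at x = +-35, y = -72 mm); which is nearer the robot varies
- rack: fixed white sloped stand, base 130 (x) by 232 mm (y), origin on the table under its middle, z up. Three tubes lean 32 degrees from vertical, caps towards -x (the robot), feet at x = 30, z = 30, y = -80, 0, 80 mm. Each lies on a ramp that ends 77 mm up the tube, foot on a ledge, between low side ribs; the caps stick out free. Draw a tube out along its axis or lift it off the ramp
- tube_blue: closed sample tube, 120 mm long: pale body 20 mm in diameter, 90 mm long, with a blue band, then a blue cap 28 mm in diameter, 30 mm tall; about 45 g. Origin at the centre of its flat foot, z along the tube to the cap (cap spans z 90 to 120 mm). At the start it leans in one of the three places of the stand (which one varies)
- tube_orange: closed sample tube, 120 mm long: pale body 20 mm in diameter, 90 mm long, with an orange band, then an orange cap 28 mm in diameter, 30 mm tall; about 45 g. Origin at the centre of its flat foot, z along the tube to the cap (cap spans z 90 to 120 mm). At the start it leans in one of the three places of the stand (which one varies)
- tube_white: closed sample tube, 120 mm long: pale body 20 mm in diameter, 90 mm long, with a white band, then a white cap 28 mm in diameter, 30 mm tall; about 45 g. Origin at the centre of its flat foot, z along the tube to the cap (cap spans z 90 to 120 mm). At the start it leans in one of the three places of the stand (which one varies). To be left alone
- jar: bystander: jar with a green lid, 60 mm in diameter, 85 mm tall, origin under its middle, beyond the stand and the reader. To be left alone
- tip_box: bystander: closed yellow and grey box, 70 mm (x) by 110 mm (y) by 55 mm tall, origin under its middle, beyond the stand and the reader. To be left alone
There are look-alikes about, which are no part of the job. What is shaped like the tube_orange but green, red or yellow is not meant.

How it is judged:
By the outcome, as a careful person would: the job done as asked, in the order asked, and still so for the second after the job is handed in, with the robot touching nothing.
It also fails if it takes over 72 s, if anything falls off the work surface, if the arm or the gripper's body presses on something with over 40 N, if the wrist force passes 120 N, or if a joint passes its speed limit or range.

## Working session

There is one attempt and no reset: what is moved stays moved. The work goes in short steps, Python scripts to look and compute and a tool call to move; the robot and the scene stay as the last step left them, time stands still between calls to the robot, and variables do not carry over. Pictures are saved under pics/ and viewed, at most 10 in all, crops included, and the job is handed in when it is done.

Besides the shell and the picture viewer there is one more tool, called after ">>>" as name(argument=value, ...), one argument or row to a line, values as JSON. jog_arm: Moves the arm, as the interface text tells. Its arguments: {"type":"object","properties":{"targets":{"type":"array"},"jaw":{"type":"number"},"force":{"type":"number"}},"required":["targets"]}

```bash
ls; mkdir -p pics
python3 - <<'E'
from rig import env
import cv2,numpy as np
for n in("scene","side"):
    f=env.grab_frame(n); np.savez(f"{n}.npz",**{k:np.array(v) for k,v in f.items()})
    cv2.imwrite(f"pics/{n}0.png",f["image"][:,:,::-1])
    R=cv2.Rodrigues(np.array(f["rvec"],float))[0]; print(n,(-R.T@np.array(f["tvec"]).ravel()).round(3), np.array(f["mtx"]).round(1).tolist())
print(env.read_state())
E
```

```text
pics
scene [0.969 0.258 0.851] [[420.2, 0.0, 281.1], [0.0, 420.2, 208.0], [0.0, 0.0, 1.0]]
side [1.116 0.414 1.079] [[481.6, 0.0, 278.6], [0.0, 481.6, 211.9], [0.0, 0.0, 1.0]]
{'clock': 0.1, 'joint_pos': array([-2.00099369e-02,  3.20224779e-01,  1.56554220e+00, -8.33628541e-06,
        1.25740334e+00, -1.99860321e-02]), 'joint_vel': array([-0.00160939, -0.00076967, -0.00316877,  0.00036236, -0.00093361,
       -0.0009661 ]), 'effort': array([ 5.01049108e-04, -4.13330913e+01, -2.32510239e+01,  7.29743019e-02,
        4.21804120e-02, -4.88014211e-05]), 'tcp_pos': array([5.74551452e-01, 1.36730798e-06, 2.13211948e-01]), 'eef_rot': array([[ 2.13471858e-05,  9.99998756e-01, -1.57750953e-03],
       [ 9.99999999e-01, -2.13099228e-05,  2.36382417e-05],
       [ 2.36045956e-05, -1.57751003e-03, -9.99998755e-01]]), 'wrist_force': array([-0.15126265, -0.0225716 , -0.04754145]), 'moment': array([ 0.03754522, -0.03368724,  0.04131428]), 'grip_force': 0.0, 'finger_gap': 0.09130484750802577}
```

View pics/scene0.png

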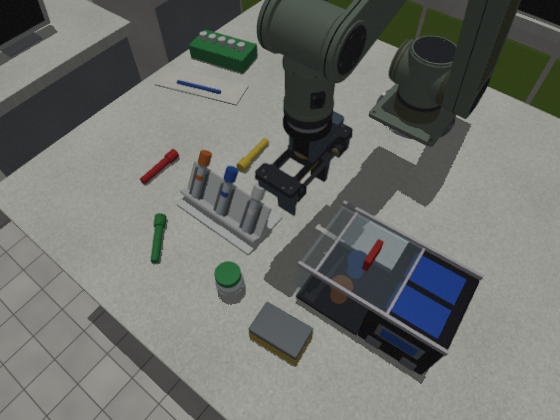

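View pics/side0.png

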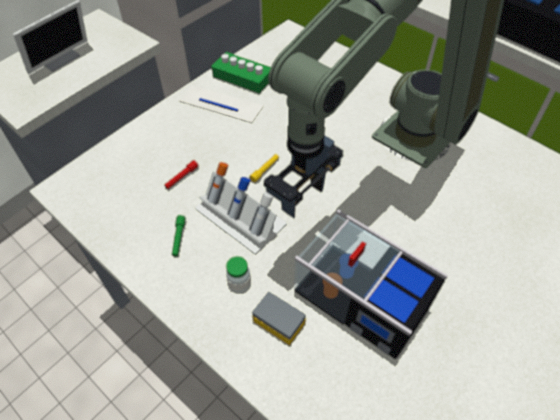

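```bash
cat > h.py <<'E'
import numpy as np,cv2
def load(n): return dict(np.load(n+".npz"))
def cam(f):
    R=cv2.Rodrigues(np.array(f["rvec"],float))[0]; return R,np.array(f["tvec"],float).ravel()
def ray(f,p):
    R,t=cam(f); u=cv2.undistortPoints(np.array([[p]],float),np.array(f["mtx"]),np.array(f["distortion"],float))[0,0]
    return -R.T@t, R.T@np.array([u[0],u[1],1])
def plane(f,p,z):
    o,d=ray(f,p); return o+d*(z-o[2])/d[2]
def tri(fs,ps):
    A=np.zeros((3,3));b=np.zeros(3)
    for f,p in zip(fs,ps):
        o,d=ray(f,p); d=d/np.linalg.norm(d);M=np.eye(3)-np.outer(d,d);A+=M;b+=M@o
    return np.linalg.solve(A,b)
def proj(f,X):
    return cv2.projectPoints(np.array(X,float).reshape(-1,3),np.array(f["rvec"],float),np.array(f["tvec"],float),np.array(f["mtx"]),np.array(f["distortion"],float))[0][:,0]
def blobs(img,h0,h1,s=110,v=60,amin=15):
    hsv=cv2.cvtColor(img,cv2.COLOR_RGB2HSV); m=cv2.inRange(hsv,(h0,s,v),(h1,255,255))
    n,l,st,c=cv2.connectedComponentsWithStats(m); return [(c[i].round(1).tolist(),st[i].tolist()) for i in range(1,n) if st[i][4]>=amin]
E
python3 - <<'E'
from h import *
for n in("scene","side"):
    f=load(n);im=f["image"]
    for nm,a,b in(("orange",6,16),("blue",105,125),("red",0,5)): print(n,nm,blobs(im,a,b))
im=load("scene")["image"][:,:,::-1]
a=cv2.resize(im[140:255,170:290],None,fx=4,fy=4,interpolation=cv2.INTER_CUBIC)
cv2.imwrite("pics/stand.png",a)
cv2.imwrite("pics/reader.png",cv2.resize(im[195:385,285:490],None,fx=3.1,fy=3.1,interpolation=cv2.INTER_CUBIC))
E
```

```text
scene orange [([204.2, 157.6], [198, 150, 14, 16, 168]), ([198.4, 177.3], [195, 174, 8, 7, 28]), ([337.4, 296.3], [331, 288, 16, 16, 152])]
scene blue [([198.7, 86.5], [177, 80, 44, 13, 129]), ([230.3, 174.0], [224, 166, 14, 17, 169]), ([223.8, 193.8], [220, 191, 8, 6, 30]), ([355.4, 263.7], [348, 251, 18, 27, 280]), ([410.7, 264.7], [404, 253, 14, 24, 52]), ([437.7, 279.8], [409, 256, 57, 49, 1492]), ([393.4, 294.6], [386, 282, 16, 26, 59]), ([421.1, 311.1], [391, 285, 60, 54, 1698]), ([398.1, 342.2], [380, 329, 38, 27, 315])]
scene red [([159.8, 165.3], [140, 149, 39, 35, 338]), ([373.9, 251.7], [365, 240, 18, 24, 183])]
side orange [([221.7, 168.6], [217, 162, 11, 14, 102]), ([215.5, 185.4], [213, 183, 6, 5, 19]), ([329.4, 290.0], [323, 280, 15, 18, 169])]
side blue [([535.9, 1.1], [529, 0, 14, 4, 39]), ([557.2, 8.8], [554, 4, 6, 10, 36]), ([218.8, 104.5], [200, 99, 37, 12, 67]), ([243.5, 183.5], [239, 178, 11, 13, 102]), ([236.6, 200.3], [234, 198, 7, 5, 22]), ([345.6, 266.9], [340, 254, 17, 24, 218]), ([410.4, 277.3], [386, 257, 49, 42, 1082]), ([393.9, 300.8], [369, 279, 50, 44, 1175]), ([374.1, 326.8], [360, 315, 30, 25, 265])]
side red [([181.8, 173.8], [165, 161, 33, 28, 231]), ([357.0, 252.5], [349, 242, 16, 23, 137])]
```

View pics/stand.png

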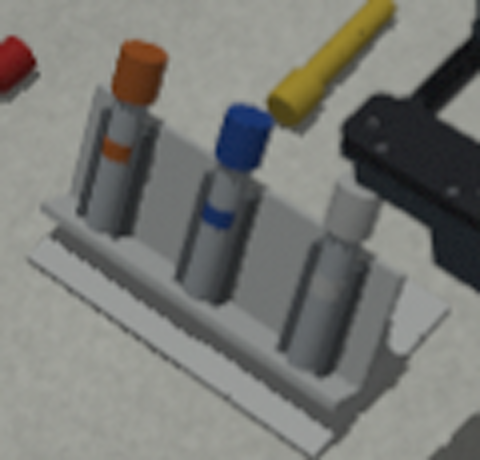

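View pics/reader.png

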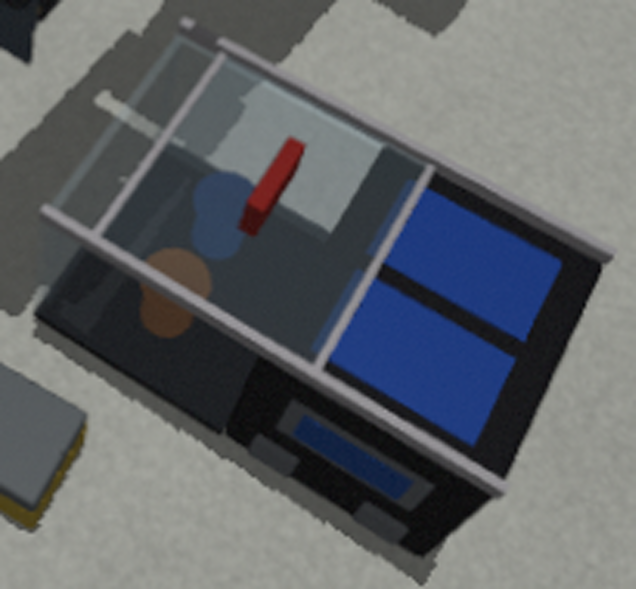

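Run:
```python
from h import *
s,d=load("scene"),load("side")
T=lambda a,b:tri([s,d],[a,b])
o=T((204.2,157.6),(221.7,168.6));b=T((230.3,174),(243.5,183.5))
print("orange cap",o.round(4),"blue",b.round(4),"dist",np.linalg.norm(o-b))
print("bands",T((198.4,177.3),(215.5,185.4)).round(4),T((223.8,193.8),(236.6,200.3)).round(4))
print("handle",T((373.9,251.7),(357,252.5)).round(4))
print("cups",T((337.4,296.3),(329.4,290)).round(4),T((355.4,263.7),(345.6,266.9)).round(4))
c=[plane(s,p,.160)[:2] for p in((345,202.1),(481.8,277.6),(299.8,262.7),(446.9,353.1))]
c=np.array(c);print(c.round(4))
for i,j in((0,1),(2,3),(0,2),(1,3)):
    v=c[j]-c[i];print(i,j,np.linalg.norm(v).round(4),np.degrees(np.arctan2(v[1],v[0])).round(2))
print("mid",c.mean(0))
w=np.array([plane(s,(285+x/3.1,195+y/3.1),.157)[:2] for x,y in((220,60),(430,170),(97,235),(320,362))]);print("win",w.round(4),w.mean(0))
```

```text
orange cap [ 0.536  -0.3263  0.0513] blue [ 0.5084 -0.2701  0.0023] dist 0.07955238355831762
bands [ 0.5653 -0.3303 -0.0011] [ 0.5679 -0.2391  0.0057]
handle [0.5799 0.1656 0.1711]
cups [0.6344 0.141  0.0361] [0.5429 0.1273 0.0176]
[[0.5079 0.0598]
 [0.4972 0.3487]
 [0.6727 0.0678]
 [0.66   0.3568]]
0 1 0.2891 92.13
2 3 0.2893 92.52
0 2 0.165 2.78
1 3 0.163 2.86
mid [0.5844744  0.20824275]
win [[0.5177 0.0923]
 [0.5081 0.2368]
 [0.6665 0.1005]
 [0.655  0.2439]] [0.58682686 0.16836938]
```

Run:
```python
from h import *
s,d=load("scene"),load("side")
z=.03+.105*np.cos(np.radians(32))
P={}
for f,n,ps in((s,"scene",((204.2,157.6),(230.3,174),(258,193))),(d,"side",((221.7,168.6),(243.5,183.5)))):
    q=np.array([plane(f,p,z) for p in ps]);print(n,q.round(4).tolist(),[np.linalg.norm(v).round(4) for v in np.diff(q,axis=0)])
    v=q[-1]-q[0];print("rack yaw",np.degrees(np.arctan2(v[1],v[0]))-90)
for f,p,n in((s,(373.9,251.7),"s"),(d,(357,252.5),"d")):print("handle",plane(f,p,.1735)[:2].round(4))
for f,p,n in((s,(337.4,296.3),"or"),(s,(355.4,263.7),"bl"),(d,(329.4,290),"or"),(d,(345.6,266.9),"bl")):print(n,plane(f,p,.045)[:2].round(4))
```

```text
scene [[0.5719, -0.2779, 0.119], [0.5717, -0.1974, 0.119], [0.5748, -0.1145, 0.119]] [np.float64(0.0805), np.float64(0.083)]
rack yaw -1.0012804141376819
side [[0.5749, -0.2765, 0.119], [0.5743, -0.196, 0.119]] [np.float64(0.0805)]
rack yaw 0.4483344042744477
handle [0.5782 0.1659]
handle [0.5843 0.1664]
or [0.6384 0.1422]
bl [0.5532 0.1319]
or [0.6382 0.1435]
bl [0.5614 0.1346]
```

>>> jog_arm(
  targets=[
    [0.0025, 0.042, 0.012, 0, 0, 0.6],
    [0.0025, 0.042, 0.012, 0, 0, 0.6],
    [0.0025, 0.042, 0.012, 0, 0, 0.6],
    [0.0025, 0.04, 0.012, 0, 0, 0.7],
    [0, 0, 0, 0, 0, 0],
  ],
)

```text
clock: 0.6
tcp_pos: [0.5856, 0.1708, 0.263]
eef_rot: [[-0.049, 0.999, 0.003], [0.999, 0.049, 0.003], [0.003, 0.003, -1.0]]
wrist_force: [0.2, -0.2, 0.3]
finger_gap: 0.0913
grip_force: 0.0
```

```bash
cat >> h.py <<'E'
def wrist(env,name):
    st=env.read_state(); f=env.grab_frame("wrist"); R,p=np.array(st["eef_rot"]),np.array(st["tcp_pos"])
    T=np.eye(4);T[:3,:3]=R;T[:3,3]=p; C=T@np.array(f["hand_eye"]); W=np.linalg.inv(C)
    f["rvec"]=cv2.Rodrigues(W[:3,:3])[0].ravel();f["tvec"]=W[:3,3]
    np.savez(name+".npz",**{k:np.array(v) for k,v in f.items()}); cv2.imwrite(f"pics/{name}.png",f["image"][:,:,::-1])
    print("tcp",p.round(4),"F",np.array(st["wrist_force"]).round(1),"t",round(st["clock"],2),"gap",round(st["finger_gap"],4),"cam",C[:3,3].round(3),C[:3,2].round(2)); return f
E
python3 - <<'E'
from rig import env
from h import *
f=wrist(env,"w1"); 
for nm,a,b in(("orange",6,16),("blue",105,125),("red",0,5)): print(nm,blobs(f["image"],a,b,amin=80))
E
```

```text
tcp [0.5856 0.1708 0.263 ] F [ 0.2 -0.2  0.3] t 0.6 gap 0.0913 cam [0.582 0.249 0.434] [ 0.02 -0.27 -0.96]
orange []
blue [([233.4, 59.0], [191, 0, 82, 121, 9321]), ([324.6, 59.1], [286, 0, 82, 121, 9335]), ([334.7, 128.8], [296, 128, 63, 5, 103])]
red [([279.5, 215.8], [246, 204, 68, 24, 1557])]
```

View pics/w1.png

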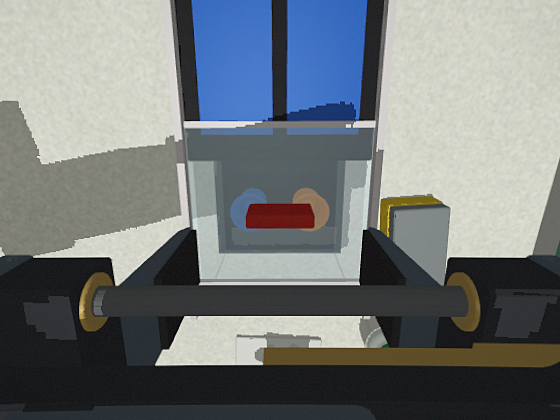

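Run:
```python
from h import *
f=load("w1");im=f["image"]
m=cv2.inRange(cv2.cvtColor(im,cv2.COLOR_RGB2HSV),(0,110,60),(5,255,255))
cs=np.arange(252,308);r=np.array([np.nonzero(m[:,c])[0].max()+.5 for c in cs])
k=np.polyfit(cs,r,1);print(k)
a=plane(f,(245.5,np.polyval(k,246)),.191);b=plane(f,(314,np.polyval(k,314)),.191)
v=b-a;print("edge",a.round(4),b.round(4),np.linalg.norm(v),np.degrees(np.arctan2(v[1],v[0])),"mid",((a+b)/2).round(4))
# rail inner edges and block panel: gap between panels centre line
for r0 in(20,60,100):
    hsv=cv2.cvtColor(im,cv2.COLOR_RGB2HSV)[r0]; bl=np.nonzero(cv2.inRange(hsv[None],(105,110,60),(125,255,255))[0])[0]
    br=np.nonzero(np.diff(bl)>5)[0]; print(r0,bl[0],bl[br],bl[br+1],bl[-1],[plane(f,(x,r0),.15)[:2].round(4).tolist() for x in(bl[0],(bl[br[0]]+bl[br[0]+1])/2,bl[-1])])
```

```text
[-2.48497994e-16  2.27500000e+02]
edge [0.5602 0.1611 0.191 ] [0.6137 0.1636 0.191 ] 0.05359227137271866 2.7291758810870186 mid [0.587  0.1624 0.191 ]
20 192 [271] [287] 365 [[0.5124, 0.313], [0.579, 0.3165], [0.6449, 0.3195]]
60 196 [271] [286] 363 [[0.5147, 0.2851], [0.58, 0.2885], [0.6469, 0.2916]]
100 198 [272] [286] 360 [[0.5156, 0.2551], [0.5818, 0.2585], [0.6481, 0.2616]]
```

>>> jog_arm(
  targets=[
    [0.001, -0.0025, -0.04, 0, 0, 0],
    [0, 0, -0.04, 0, 0, 0],
    [0, 0, -0.018, 0, 0, 0],
    [0, 0, 0, 0, 0, 0],
  ],
)

```text
clock: 1.05
tcp_pos: [0.5834, 0.1614, 0.16]
eef_rot: [[-0.042, 0.999, -0.008], [0.999, 0.042, -0.003], [-0.002, -0.008, -1.0]]
wrist_force: [-0.1, -0.4, 0.1]
finger_gap: 0.0909
grip_force: 0.0
```

>>> jog_arm(
  targets=[
    [0, 0, 0, 0, 0, 0],
    [0, 0, 0, 0, 0, 0],
    [0, 0, 0, 0, 0, 0],
    [0, 0, 0, 0, 0, 0],
    [0, 0, 0, 0, 0, 0],
  ],
  jaw=0.45,
  force=15,
)

```text
clock: 1.55
tcp_pos: [0.5863, 0.1636, 0.1647]
eef_rot: [[-0.044, 0.999, 0.001], [0.999, 0.044, 0.0], [0.0, 0.002, -1.0]]
wrist_force: [0.9, -0.6, 1.3]
finger_gap: 0.054
grip_force: 3.9
```

>>> jog_arm(
  targets=[
    [0, 0.005, 0, 0, 0, 0],
    [-0.0005, 0.01, 0, 0, 0, 0],
    [-0.001, 0.015, 0, 0, 0, 0],
    [-0.001, 0.02, 0, 0, 0, 0],
    [-0.001, 0.02, 0, 0, 0, 0],
    [-0.0005, 0.015, 0, 0, 0, 0],
    [-0.0005, 0.01, 0, 0, 0, 0],
    [0, 0, 0, 0, 0, 0],
  ],
)

```text
clock: 2.35
tcp_pos: [0.5814, 0.2621, 0.1646]
eef_rot: [[-0.045, 0.999, 0.001], [0.999, 0.045, 0.003], [0.003, 0.001, -1.0]]
wrist_force: [-0.3, 1.3, 4.6]
finger_gap: 0.0537
grip_force: 15.0
```

>>> jog_arm(
  targets=[
    [0, 0.004, 0, 0, 0, 0],
    [0, 0.003, 0, 0, 0, 0],
    [0, 0, 0, 0, 0, 0],
    [0, 0, 0, 0, 0, 0],
  ],
)

```text
clock: 2.75
tcp_pos: [0.5811, 0.2675, 0.1646]
eef_rot: [[-0.044, 0.999, 0.0], [0.999, 0.044, 0.002], [0.002, 0.0, -1.0]]
wrist_force: [-1.8, 0.7, 4.8]
finger_gap: 0.0539
grip_force: 15.0
```

>>> jog_arm(
  targets=[
    [0, 0.004, 0, 0, 0, 0],
    [0, 0.002, 0, 0, 0, 0],
    [0, 0, 0, 0, 0, 0],
    [0, 0, 0, 0, 0, 0],
  ],
)

```text
clock: 3.15
tcp_pos: [0.5809, 0.2716, 0.1646]
eef_rot: [[-0.045, 0.999, -0.001], [0.999, 0.045, -0.002], [-0.002, -0.001, -1.0]]
wrist_force: [-1.6, -4.4, 6.7]
finger_gap: 0.0538
grip_force: 15.0
```

>>> jog_arm(
  targets=[
    [0, 0.003, 0, 0, 0, 0],
    [0, 0.002, 0, 0, 0, 0],
    [0, 0, 0, 0, 0, 0],
    [0, 0, 0, 0, 0, 0],
  ],
)

```text
clock: 3.55
tcp_pos: [0.5808, 0.272, 0.1645]
eef_rot: [[-0.045, 0.999, -0.002], [0.999, 0.045, -0.01], [-0.01, -0.002, -1.0]]
wrist_force: [-1.7, -15.5, 8.9]
finger_gap: 0.054
grip_force: 15.0
```

>>> jog_arm(
  targets=[
    [0, 0.002, 0, 0, 0, 0],
    [0, 0.002, 0, 0, 0, 0],
    [0, 0, 0, 0, 0, 0],
  ],
)

```text
clock: 3.85
tcp_pos: [0.5807, 0.2746, 0.164]
eef_rot: [[-0.045, 0.999, -0.002], [0.999, 0.045, -0.013], [-0.013, -0.003, -1.0]]
wrist_force: [-2.5, -18.4, 7.8]
finger_gap: 0.0538
grip_force: 15.0
```

>>> jog_arm(
  targets=[
    [0, 0, 0, 0, 0, 0],
    [0, 0, 0, 0, 0, 0],
    [0, 0, 0.01, 0, 0, 0],
    [0, 0, 0.03, 0, 0, 0],
    [0, 0, 0.045, 0, 0, 0],
  ],
  jaw=0.9,
)

```text
clock: 4.35
tcp_pos: [0.58, 0.281, 0.2475]
eef_rot: [[-0.044, 0.999, -0.006], [0.999, 0.044, -0.002], [-0.002, -0.006, -1.0]]
wrist_force: [0.7, 0.4, 0.1]
finger_gap: 0.082
grip_force: 0.0
```

>>> jog_arm(
  targets=[
    [-0.006, -0.043, 0.003, 0, 0, -8.4],
    [-0.006, -0.043, 0, 0, 0, -8.4],
    [-0.006, -0.043, 0, 0, 0, -8.4],
    [-0.006, -0.043, 0, 0, 0, -8.4],
    [-0.006, -0.043, 0, 0, 0, -8.4],
    [-0.006, -0.043, 0, 0, 0, -8.4],
    [-0.006, -0.043, 0, 0, 0, -8.4],
    [-0.006, -0.043, 0, 0, 0, -8.4],
    [-0.006, -0.043, 0, 0, 0, -8.4],
    [-0.006, -0.043, 0, 0, 0, -8.4],
  ],
)

```text
clock: 5.35
tcp_pos: [0.5217, -0.1504, 0.2528]
eef_rot: [[0.99, 0.143, 0.002], [0.143, -0.99, 0.0], [0.002, -0.0, -1.0]]
wrist_force: [0.3, 1.0, -0.1]
finger_gap: 0.0823
grip_force: 0.0
```

>>> jog_arm(
  targets=[
    [0, -0.035, -0.01, 0, 0, -8.4],
    [0, 0, -0.01, 0, -8, 0],
    [0, 0, -0.01, 0, -8, 0],
    [0, 0, -0.01, 0, -8, 0],
    [0, 0, -0.01, 0, -8, 0],
    [0, 0, 0, 0, 0, 0],
    [0, 0, 0, 0, 0, 0],
    [0, 0, 0, 0, 0, 0],
  ],
  jaw=0.7,
)

```text
clock: 6.15
tcp_pos: [0.5252, -0.1843, 0.2058]
eef_rot: [[0.854, 0.006, 0.52], [0.005, -1.0, 0.003], [0.52, 0.0, -0.854]]
wrist_force: [0.7, -0.4, 1.8]
finger_gap: 0.0638
grip_force: 0.0
```

Run:
```python
from rig import env
from h import *
f=wrist(env,"w2"); s=env.read_state(); print(np.array(s["joint_pos"]).round(2)); print(np.array(s["eef_rot"]).round(3))
for nm,a,b in(("orange",6,16),("blue",105,125)): print(nm,blobs(f["image"],a,b,amin=80))
```

```text
tcp [ 0.5252 -0.1843  0.2058] F [ 0.7 -0.4  1.8] t 6.15 gap 0.0638 cam [ 0.504 -0.184  0.393] [ 0.26  0.   -0.96]
[-0.51  0.09  2.03  0.48  0.59  0.71]
[[ 0.854  0.006  0.52 ]
 [ 0.005 -1.     0.003]
 [ 0.52   0.    -0.854]]
orange [([10.6, 190.1], [0, 171, 26, 36, 704]), ([389.1, 213.0], [369, 193, 42, 40, 1215])]
blue [([294.5, 212.1], [279, 187, 33, 46, 1109]), ([6.7, 245.6], [0, 234, 16, 23, 289])]
```

View pics/w2.png

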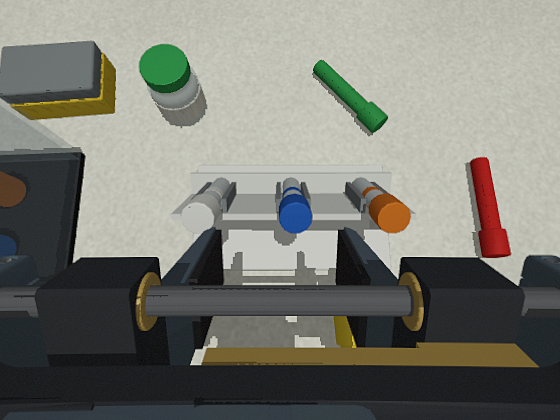

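Run:
```python
from h import *
f=load("w2");u=np.array([-.53,0,.848]);print(f["mtx"][0,0])
for n,p in(("b",(295.5,217)),("o",(393.8,217)),("w",(198,217))):
    a=plane(f,p,.1318);print(n,"top",a.round(4),"centre",(a-.015*u).round(4),"foot",(a-.12*u).round(4))
```

```text
328.95961869714546
b top [ 0.5658 -0.197   0.1318] centre [ 0.5737 -0.197   0.1191] foot [ 0.6294 -0.197   0.03  ]
o top [ 0.5662 -0.2767  0.1318] centre [ 0.5742 -0.2767  0.1191] foot [ 0.6298 -0.2767  0.03  ]
w top [ 0.5653 -0.1177  0.1318] centre [ 0.5733 -0.1177  0.1191] foot [ 0.6289 -0.1177  0.03  ]
```

>>> jog_arm(
  targets=[
    [0.01, -0.0065, -0.019, 0, -0.7, 0],
    [0.01, -0.0062, -0.019, 0, 0, 0],
    [0.01, 0, -0.019, 0, 0, 0],
    [0, 0, 0, 0, 0, 0],
    [0, 0, 0, 0, 0, 0],
  ],
)

```text
clock: 6.7
tcp_pos: [0.5536, -0.196, 0.1468]
eef_rot: [[0.849, 0.006, 0.528], [0.004, -1.0, 0.005], [0.528, -0.002, -0.849]]
wrist_force: [-0.7, 0.5, 0.9]
finger_gap: 0.0639
grip_force: 0.0
```

>>> jog_arm(
  targets=[
    [0.0069, 0, -0.011, 0, 0, 0],
    [0.0069, 0, -0.011, 0, 0, 0],
    [0.0069, 0, -0.011, 0, 0, 0],
    [0.0069, 0, -0.011, 0, 0, 0],
    [0, 0, 0, 0, 0, 0],
    [0, 0, 0, 0, 0, 0],
  ],
)

```text
clock: 7.3
tcp_pos: [0.5801, -0.196, 0.1024]
eef_rot: [[0.849, 0.005, 0.528], [0.003, -1.0, 0.004], [0.528, -0.002, -0.849]]
wrist_force: [0.2, 0.2, -0.0]
finger_gap: 0.0642
grip_force: 0.0
```

>>> jog_arm(
  targets=[
    [0.0028, -0.001, 0.0022, 0, 0, 0],
    [0, 0, 0, 0, 0, 0],
    [0, 0, 0, 0, 0, 0],
  ],
)

```text
clock: 7.6
tcp_pos: [0.5828, -0.1972, 0.105]
eef_rot: [[0.849, 0.005, 0.529], [0.003, -1.0, 0.004], [0.529, -0.001, -0.849]]
wrist_force: [0.1, -0.4, -0.4]
finger_gap: 0.0638
grip_force: 0.0
```

>>> jog_arm(
  targets=[
    [0, 0, 0, 0, 0, 0],
    [0, 0, 0, 0, 0, 0],
    [0, 0, 0, 0, 0, 0],
    [0, 0, 0, 0, 0, 0],
    [0, 0, 0, 0, 0, 0],
    [0, 0, 0, 0, 0, 0],
  ],
  jaw=0.15,
  force=20,
)

```text
clock: 8.2
tcp_pos: [0.5826, -0.197, 0.1042]
eef_rot: [[0.85, 0.005, 0.528], [0.003, -1.0, 0.004], [0.528, -0.002, -0.85]]
wrist_force: [-0.1, 0.2, -0.3]
finger_gap: 0.0273
grip_force: 20.0
```

>>> jog_arm(
  targets=[
    [-0.0015, 0, 0.006, 0, 0, 0],
    [-0.005, 0, 0.008, 0, 0, 0],
    [-0.0075, 0, 0.012, 0, 0, 0],
    [-0.0085, 0, 0.0136, 0, 0, 0],
    [-0.0085, 0, 0.0136, 0, 0, 0],
    [-0.0085, 0, 0.0136, 0, 0, 0],
    [-0.0085, 0, 0.0136, 0, 0, 0],
    [-0.0085, 0, 0.0136, 0, 0, 0],
    [0, 0, 0, 0, 0, 0],
  ],
)

```text
clock: 9.1
tcp_pos: [0.526, -0.1976, 0.2009]
eef_rot: [[0.848, 0.004, 0.531], [0.004, -1.0, 0.002], [0.531, 0.001, -0.848]]
wrist_force: [0.3, -0.5, -0.4]
finger_gap: 0.0273
grip_force: 20.0
```

>>> jog_arm(
  targets=[
    [0, 0, 0.02, 0, 0, 0],
    [0, 0, 0.02, 0, 6.4, 0],
    [0, 0.01, 0.02, 0, 6.4, 0],
    [0, 0.02, 0.02, 0, 6.4, 0],
    [0.002, 0.03, 0.02, 0, 6.4, 0],
    [0.002, 0.03, 0.004, 0, 6.4, 0],
    [0.003, 0.03, 0, 0, 0, 0.7],
    [0.003, 0.03, 0, 0, 0, 0.7],
    [0.003, 0.03, 0, 0, 0, 0.7],
    [0.003, 0.03, 0, 0, 0, 0.7],
  ],
)

```text
clock: 10.1
tcp_pos: [0.5422, 0.0144, 0.3015]
eef_rot: [[0.999, 0.053, -0.004], [0.053, -0.999, 0.004], [-0.003, -0.004, -1.0]]
wrist_force: [0.6, 0.0, -0.3]
finger_gap: 0.0274
grip_force: 20.0
```

>>> jog_arm(
  targets=[
    [0.003, 0.03, 0, 0, 0, 0],
    [0.003, 0.03, 0, 0, 0, 0],
    [0.003, 0.03, 0, 0, 0, 0],
    [0.003, 0.02, 0, 0, 0, 0],
    [0, 0.012, 0, 0, 0, 0],
    [0, 0, 0, 0, 0, 0],
    [0, 0, 0, 0, 0, 0],
    [0, 0, 0, 0, 0, 0],
  ],
)

```text
clock: 10.9
tcp_pos: [0.5541, 0.1339, 0.3022]
eef_rot: [[0.999, 0.051, -0.003], [0.051, -0.999, 0.004], [-0.003, -0.004, -1.0]]
wrist_force: [-0.4, 0.1, 0.2]
finger_gap: 0.0274
grip_force: 20.0
```

Run:
```python
from rig import env
from h import *
f=wrist(env,"w3"); s=env.read_state(); print(np.array(s["joint_pos"]).round(2)); print(np.array(s["eef_rot"]).round(3))
for nm,a,b in(("orange",6,16),("blue",105,125)): print(nm,blobs(f["image"],a,b,amin=80))
```

```text
tcp [0.5541 0.1339 0.3022] F [-0.4  0.1  0.2] t 10.9 gap 0.0274 cam [0.633 0.137 0.473] [-0.28 -0.01 -0.96]
[0.21 0.27 1.41 0.   1.46 1.73]
[[ 0.999  0.051 -0.003]
 [ 0.051 -0.999  0.004]
 [-0.003 -0.004 -1.   ]]
orange [([279.6, 118.4], [260, 98, 40, 41, 1271])]
blue [([121.3, 115.4], [67, 86, 115, 66, 5595]), ([279.8, 176.2], [262, 157, 37, 38, 1102]), ([135.4, 195.6], [81, 164, 107, 59, 4633]), ([279.1, 225.0], [265, 220, 30, 16, 171]), ([279.2, 264.0], [250, 238, 59, 47, 2222])]
```

View pics/w3.png

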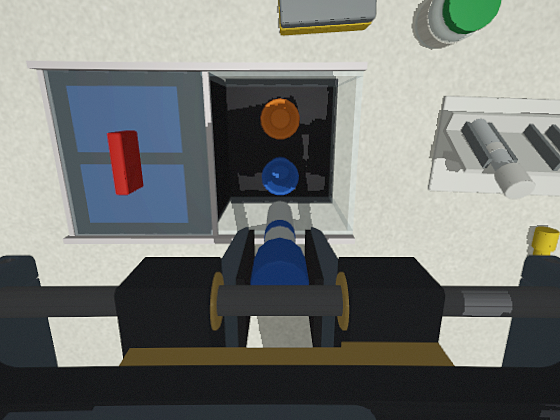

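Run:
```python
from h import *
f=load("w3")
o=plane(f,(279.6,118),.066);b=plane(f,(280,176.2),.066);print(o.round(4),b.round(4),np.linalg.norm(o-b),np.degrees(np.arctan2(*(o-b)[1::-1])))
for p in((262,176.2),(298.5,176.2)):print(plane(f,p,.066).round(4))
# held tube: foot
print("axis foot proj pred",proj(f,[[.5541,.1339,.3022-.088],[.5541,.1339,.3022+.032]]).round(1))
im=f["image"][196:245,262:298].mean(2); 
for r in(206,212,218): print(r,f["image"][r,258:302].mean(1).round().astype(int).tolist())
```

```text
[0.6243 0.1384 0.066 ] [0.554  0.1343 0.066 ] 0.07037286768698645 3.3327571084145418
[0.5528 0.1569 0.066 ]
[0.5552 0.1112 0.066 ]
axis foot proj pred [[280.1 210.7]
 [279.4 285.3]]
206 [189, 190, 190, 185, 181, 180, 181, 182, 184, 188, 188, 150, 93, 101, 106, 108, 107, 108, 107, 108, 107, 107, 108, 108, 108, 105, 107, 107, 107, 103, 99, 117, 173, 198, 195, 191, 190, 192, 196, 188, 115, 123, 127, 125]
212 [189, 192, 194, 192, 189, 186, 187, 189, 188, 159, 92, 102, 106, 108, 107, 108, 107, 107, 106, 107, 106, 107, 108, 109, 109, 108, 106, 109, 108, 106, 106, 105, 100, 120, 177, 194, 191, 189, 188, 192, 182, 112, 124, 124]
218 [185, 183, 185, 187, 188, 188, 192, 196, 188, 89, 102, 105, 106, 106, 107, 109, 107, 109, 111, 112, 110, 111, 112, 110, 110, 109, 110, 107, 109, 107, 107, 106, 105, 100, 131, 191, 182, 182, 193, 194, 194, 173, 119, 122]
```

Run:
```python
from h import *
f=load("w3")
print(f["image"][192:232,279].tolist())
X=.5541;Y=.1339;Z=.3022
a=np.linspace(0,6.28,60)
for z in(0,.12,.09): 
    q=proj(f,[[X+r*np.cos(t),Y+r*np.sin(t),Z-.088+z] for t in a for r in[.010 if z==0 else .014]]);print(z,q.min(0).round(1),q.max(0).round(1))
```

```text
[[46, 97, 176], [61, 114, 195], [36, 90, 176], [16, 24, 38], [24, 22, 17], [39, 44, 45], [42, 46, 48], [41, 44, 48], [52, 56, 57], [92, 95, 95], [108, 113, 111], [105, 110, 108], [104, 108, 107], [105, 108, 107], [104, 109, 108], [104, 109, 108], [105, 109, 108], [103, 107, 106], [105, 110, 108], [103, 107, 107], [104, 110, 108], [104, 108, 107], [105, 108, 108], [105, 109, 109], [105, 110, 109], [105, 107, 107], [110, 113, 110], [100, 103, 105], [5, 35, 89], [18, 45, 92], [23, 46, 93], [18, 46, 91], [11, 42, 90], [39, 58, 97], [87, 96, 108], [111, 113, 109], [107, 111, 111], [105, 109, 109], [105, 109, 107], [105, 108, 108]]
0 [267.9 199. ] [292.2 222.3]
0.12 [249.7 258.1] [309.2 311.3]
0.09 [254.6 234.5] [304.7 280.4]
```

>>> jog_arm(
  targets=[
    [0.001, 0, -0.02, 0, 0, 0],
    [0, 0, -0.035, 0, 0, 0],
    [0, 0, -0.035, 0, 0, 0],
    [0, 0, -0.025, 0, 0, 0],
    [0, 0, -0.015, 0, 0, 0],
    [0, 0, 0, 0, 0, 0],
    [0, 0, 0, 0, 0, 0],
  ],
)

```text
clock: 11.65
tcp_pos: [0.5556, 0.1345, 0.1728]
eef_rot: [[0.999, 0.051, -0.002], [0.051, -0.999, 0.004], [-0.002, -0.004, -1.0]]
wrist_force: [0.7, 0.4, -0.1]
finger_gap: 0.0274
grip_force: 20.0
```

>>> jog_arm(
  targets=[
    [0, 0, -0.007, 0, 0, 0],
    [0, 0, -0.007, 0, 0, 0],
    [0, 0, -0.006, 0, 0, 0],
    [0, 0, -0.006, 0, 0, 0],
    [0, 0, 0, 0, 0, 0],
    [0, 0, 0, 0, 0, 0],
  ],
)

```text
clock: 12.25
tcp_pos: [0.5551, 0.135, 0.1461]
eef_rot: [[0.999, 0.052, -0.003], [0.052, -0.999, 0.004], [-0.003, -0.004, -1.0]]
wrist_force: [-0.2, -0.2, 0.4]
finger_gap: 0.0276
grip_force: 20.0
```

>>> jog_arm(
  targets=[
    [0, 0, -0.005, 0, 0, 0],
    [0, 0, -0.005, 0, 0, 0],
    [0, 0, -0.005, 0, 0, 0],
    [0, 0, 0, 0, 0, 0],
  ],
)

```text
clock: 12.65
tcp_pos: [0.5545, 0.1348, 0.1302]
eef_rot: [[0.999, 0.052, -0.005], [0.052, -0.999, 0.004], [-0.005, -0.004, -1.0]]
wrist_force: [-0.1, 0.0, -0.1]
finger_gap: 0.0276
grip_force: 20.0
```

>>> jog_arm(
  targets=[
    [0, 0, -0.006, 0, 0, 0],
    [0, 0, -0.006, 0, 0, 0],
    [0, 0, -0.005, 0, 0, 0],
    [0, 0, -0.004, 0, 0, 0],
    [0, 0, 0, 0, 0, 0],
    [0, 0, 0, 0, 0, 0],
  ],
)

```text
clock: 13.25
tcp_pos: [0.5551, 0.135, 0.1102]
eef_rot: [[0.999, 0.052, -0.003], [0.052, -0.999, 0.004], [-0.003, -0.004, -1.0]]
wrist_force: [-0.2, 0.4, 0.1]
finger_gap: 0.0276
grip_force: 20.0
```

Next small steps down until the floor is felt.

>>> jog_arm(
  targets=[
    [0, 0, -0.002, 0, 0, 0],
    [0, 0, -0.002, 0, 0, 0],
    [0, 0, -0.001, 0, 0, 0],
    [0, 0, 0, 0, 0, 0],
    [0, 0, 0, 0, 0, 0],
  ],
)

```text
clock: 13.75
tcp_pos: [0.5552, 0.135, 0.1053]
eef_rot: [[0.999, 0.052, -0.003], [0.052, -0.999, 0.004], [-0.003, -0.004, -1.0]]
wrist_force: [-0.1, 0.5, -0.2]
finger_gap: 0.0277
grip_force: 20.0
```

>>> jog_arm(
  targets=[
    [0, 0, -0.0015, 0, 0, 0],
    [0, 0, 0, 0, 0, 0],
    [0, 0, 0, 0, 0, 0],
  ],
)

```text
clock: 14.05
tcp_pos: [0.5551, 0.135, 0.1037]
eef_rot: [[0.999, 0.052, -0.003], [0.052, -0.999, 0.004], [-0.003, -0.004, -1.0]]
wrist_force: [0.8, 0.2, 0.0]
finger_gap: 0.0276
grip_force: 20.0
```

>>> jog_arm(
  targets=[
    [0, 0, -0.001, 0, 0, 0],
    [0, 0, -0.0005, 0, 0, 0],
    [0, 0, 0, 0, 0, 0],
  ],
)

```text
clock: 14.35
tcp_pos: [0.555, 0.135, 0.1021]
eef_rot: [[0.999, 0.052, -0.003], [0.052, -0.999, 0.004], [-0.003, -0.004, -1.0]]
wrist_force: [-0.1, 0.1, -0.2]
finger_gap: 0.0275
grip_force: 20.0
```

>>> jog_arm(
  targets=[
    [0, 0, -0.001, 0, 0, 0],
    [0, 0, -0.0005, 0, 0, 0],
    [0, 0, 0, 0, 0, 0],
  ],
)

```text
clock: 14.65
tcp_pos: [0.5556, 0.1351, 0.102]
eef_rot: [[0.999, 0.052, -0.001], [0.052, -0.999, 0.004], [-0.001, -0.004, -1.0]]
wrist_force: [-0.8, -0.1, 6.7]
finger_gap: 0.0273
grip_force: 20.0
```

>>> jog_arm(
  targets=[
    [0, 0, 0.0005, 0, 0, 0],
    [0, 0, 0, 0, 0, 0],
    [0, 0, 0, 0, 0, 0],
    [0, 0, 0.01, 0, 0, 0],
    [0, 0, 0.03, 0, 0, 0],
    [0, 0, 0.045, 0, 0, 0],
    [0, 0, 0.045, 0, 0, 0],
    [0, 0, 0.04, 0, 0, 0],
    [0, 0, 0, 0, 0, 0],
  ],
  jaw=0.55,
)

```text
clock: 15.55
tcp_pos: [0.558, 0.1356, 0.2785]
eef_rot: [[0.999, 0.052, 0.01], [0.052, -0.999, 0.007], [0.011, -0.007, -1.0]]
wrist_force: [0.2, -0.1, -0.5]
finger_gap: 0.0503
grip_force: 0.0
```

>>> jog_arm(
  targets=[
    [0, -0.03, 0, 0, 0, 0],
    [0, -0.044, 0, 0, 0, 0],
    [-0.003, -0.044, 0, 0, 0, -0.6],
    [-0.003, -0.044, 0, 0, 0, -0.6],
    [-0.003, -0.044, 0, 0, 0, -0.6],
    [-0.003, -0.044, 0, 0, 0, -0.6],
    [-0.003, -0.044, 0, 0, 0, -0.6],
    [-0.003, -0.044, -0.01, 0, -6.4, 0],
    [-0.003, -0.044, -0.01, 0, -6.4, 0],
    [-0.003, -0.03, -0.01, 0, -6.4, 0],
  ],
)

```text
clock: 16.55
tcp_pos: [0.5307, -0.2797, 0.2411]
eef_rot: [[0.944, -0.001, 0.331], [-0.001, -1.0, 0.002], [0.331, -0.002, -0.944]]
wrist_force: [1.3, 0.1, -0.9]
finger_gap: 0.0502
grip_force: 0.0
```

>>> jog_arm(
  targets=[
    [0, 0, -0.015, 0, -6.4, 0],
    [0, 0, -0.015, 0, -6.4, 0],
    [0, 0, 0, 0, 0, 0],
    [0, 0, 0, 0, 0, 0],
    [0, 0, 0, 0, 0, 0],
  ],
  jaw=0.7,
)

```text
clock: 17.05
tcp_pos: [0.5334, -0.2781, 0.2138]
eef_rot: [[0.848, 0.003, 0.53], [0.002, -1.0, 0.002], [0.53, -0.001, -0.848]]
wrist_force: [0.6, 0.1, 0.0]
finger_gap: 0.0636
grip_force: 0.0
```

Run:
```python
from rig import env
from h import *
f=wrist(env,"w4"); s=env.read_state(); print(np.array(s["joint_pos"]).round(2)); print(np.array(s["eef_rot"]).round(3))
for nm,a,b in(("orange",6,16),("blue",105,125)): print(nm,blobs(f["image"],a,b,amin=80))
g=env.grab_frame("scene");np.savez("s4.npz",**{k:np.array(v) for k,v in g.items()})
a=cv2.resize(g["image"][195:385,285:490],None,fx=2,fy=2); 
cv2.imwrite("pics/m4.png",np.hstack([cv2.resize(f["image"][120:260,200:480],None,fx=1.36,fy=2.714),a])[:,:,::-1])
```

```text
tcp [ 0.5334 -0.2781  0.2138] F [0.6 0.1 0. ] t 17.05 gap 0.0636 cam [ 0.51  -0.278  0.4  ] [ 0.27  0.   -0.96]
[-0.69  0.17  1.91  0.56  0.69  0.51]
[[ 0.848  0.003  0.53 ]
 [ 0.002 -1.     0.002]
 [ 0.53  -0.001 -0.848]]
orange [([278.3, 224.0], [263, 198, 32, 48, 1105])]
blue []
```

View pics/m4.png

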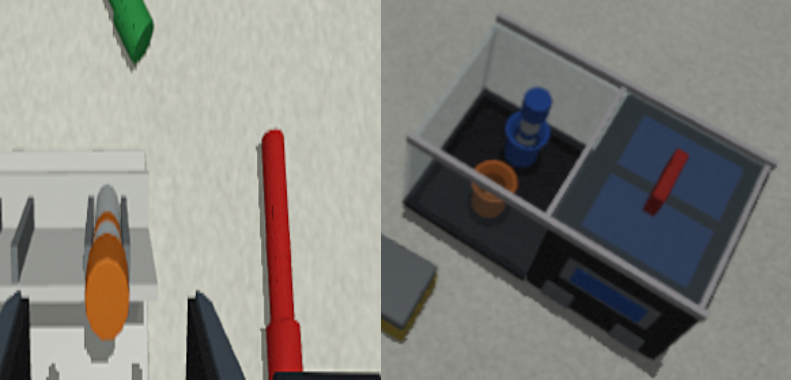

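Run:
```python
from h import *
f=load("w4");u=np.array([-.53,0,.848])
a=plane(f,(278.8,230.2),.1318);t=np.array([.5334,-.2781,.2138])
print(a.round(4),"standoff d",(a+.02*u-t).round(4),"grasp",(a-.032*u).round(4),(a-.032*u-t).round(4))
```

```text
[ 0.5656 -0.2773  0.1318] standoff d [ 0.0216  0.0008 -0.065 ] grasp [ 0.5825 -0.2773  0.1047] [ 0.0491  0.0008 -0.1091]
```

>>> jog_arm(
  targets=[
    [0.007, 0.001, -0.022, 0, 0, 0],
    [0.007, 0, -0.022, 0, 0, 0],
    [0.007, 0, -0.022, 0, 0, 0],
    [0, 0, 0, 0, 0, 0],
    [0, 0, 0, 0, 0, 0],
    [0, 0, 0, 0, 0, 0],
  ],
)

```text
clock: 17.75
tcp_pos: [0.5532, -0.2765, 0.1471]
eef_rot: [[0.848, 0.002, 0.53], [0.001, -1.0, 0.003], [0.53, -0.002, -0.848]]
wrist_force: [-0.3, -0.3, 0.8]
finger_gap: 0.0639
grip_force: 0.0
```

>>> jog_arm(
  targets=[
    [0.0069, 0, -0.011, 0, 0, 0],
    [0.0069, 0, -0.011, 0, 0, 0],
    [0.0069, 0, -0.011, 0, 0, 0],
    [0.0069, 0, -0.011, 0, 0, 0],
    [0, 0, 0, 0, 0, 0],
    [0, 0, 0, 0, 0, 0],
    [0, 0, 0, 0, 0, 0],
  ],
)

```text
clock: 18.45
tcp_pos: [0.5798, -0.2761, 0.1014]
eef_rot: [[0.849, 0.002, 0.528], [-0.0, -1.0, 0.004], [0.528, -0.004, -0.849]]
wrist_force: [0.4, 0.7, -0.3]
finger_gap: 0.064
grip_force: 0.0
```

>>> jog_arm(
  targets=[
    [0.0022, -0.001, 0.0026, 0, 0, 0],
    [0, 0, 0, 0, 0, 0],
    [0, 0, 0, 0, 0, 0],
  ],
)

```text
clock: 18.75
tcp_pos: [0.5821, -0.2772, 0.1045]
eef_rot: [[0.849, 0.002, 0.528], [-0.0, -1.0, 0.004], [0.528, -0.003, -0.849]]
wrist_force: [0.6, -0.5, -0.0]
finger_gap: 0.064
grip_force: 0.0
```

>>> jog_arm(
  targets=[
    [0, 0, 0, 0, 0, 0],
    [0, 0, 0, 0, 0, 0],
    [0, 0, 0, 0, 0, 0],
    [0, 0, 0, 0, 0, 0],
    [0, 0, 0, 0, 0, 0],
    [0, 0, 0, 0, 0, 0],
  ],
  jaw=0.15,
  force=20,
)

```text
clock: 19.35
tcp_pos: [0.5819, -0.277, 0.1038]
eef_rot: [[0.85, 0.002, 0.528], [-0.0, -1.0, 0.004], [0.528, -0.004, -0.849]]
wrist_force: [-0.1, 0.4, -0.3]
finger_gap: 0.0275
grip_force: 20.0
```

>>> jog_arm(
  targets=[
    [-0.0015, 0, 0.006, 0, 0, 0],
    [-0.005, 0, 0.008, 0, 0, 0],
    [-0.0075, 0, 0.012, 0, 0, 0],
    [-0.0085, 0, 0.0136, 0, 0, 0],
    [-0.0085, 0, 0.0136, 0, 0, 0],
    [-0.0085, 0, 0.0136, 0, 0, 0],
    [-0.0085, 0, 0.0136, 0, 0, 0],
    [-0.0085, 0, 0.0136, 0, 0, 0],
    [0, 0, 0, 0, 0, 0],
  ],
)

```text
clock: 20.25
tcp_pos: [0.5251, -0.2779, 0.2011]
eef_rot: [[0.847, 0.001, 0.531], [0.0, -1.0, 0.001], [0.531, -0.0, -0.847]]
wrist_force: [-0.1, -0.6, -0.0]
finger_gap: 0.0277
grip_force: 20.0
```

>>> jog_arm(
  targets=[
    [0, 0, 0.02, 0, 0, 0],
    [0, 0, 0.02, 0, 6.4, 0],
    [0.005, 0.01, 0.02, 0, 6.4, 0],
    [0.005, 0.02, 0.02, 0, 6.4, 0],
    [0.007, 0.03, 0.02, 0, 6.4, 0],
    [0.007, 0.035, 0.004, 0, 6.4, 0],
    [0.007, 0.035, 0, 0, 0, 0.7],
    [0.007, 0.035, 0, 0, 0, 0.7],
    [0.007, 0.035, 0, 0, 0, 0.7],
    [0.007, 0.035, 0, 0, 0, 0.7],
  ],
)

```text
clock: 21.25
tcp_pos: [0.5775, -0.0405, 0.3015]
eef_rot: [[0.999, 0.049, -0.003], [0.049, -0.999, 0.004], [-0.003, -0.004, -1.0]]
wrist_force: [0.9, -0.1, -0.3]
finger_gap: 0.0275
grip_force: 20.0
```

>>> jog_arm(
  targets=[
    [0.007, 0.035, 0, 0, 0, 0],
    [0.007, 0.035, 0, 0, 0, 0],
    [0.007, 0.035, 0, 0, 0, 0],
    [0.007, 0.03, 0, 0, 0, 0],
    [0.007, 0.03, 0, 0, 0, 0],
    [0.007, 0.015, 0, 0, 0, 0],
    [0, 0, 0, 0, 0, 0],
    [0, 0, 0, 0, 0, 0],
    [0, 0, 0, 0, 0, 0],
    [0, 0, 0, 0, 0, 0],
  ],
)

```text
clock: 22.25
tcp_pos: [0.6193, 0.1366, 0.3021]
eef_rot: [[0.999, 0.047, -0.003], [0.047, -0.999, 0.004], [-0.003, -0.004, -1.0]]
wrist_force: [0.6, 0.8, -0.7]
finger_gap: 0.0272
grip_force: 20.0
```

Run:
```python
from rig import env
from h import *
f=wrist(env,"w5"); s=env.read_state(); print(np.array(s["eef_rot"]).round(3))
for nm,a,b in(("orange",6,16),("blue",105,125)): print(nm,blobs(f["image"],a,b,amin=80))
X,Y,Z=s["tcp_pos"];a=np.linspace(0,6.28,60)
for z,r in((0,.01),(.09,.014)):
    q=proj(f,[[X+r*np.cos(t),Y+r*np.sin(t),Z-.088+z] for t in a]);print(z,q.min(0).round(1),q.max(0).round(1))
```

```text
tcp [0.6193 0.1366 0.3021] F [ 0.6  0.8 -0.7] t 22.25 gap 0.0272 cam [0.698 0.14  0.473] [-0.28 -0.01 -0.96]
[[ 0.999  0.047 -0.003]
 [ 0.047 -0.999  0.004]
 [-0.002 -0.004 -1.   ]]
orange [([279.1, 172.6], [261, 153, 38, 39, 1115]), ([278.5, 223.3], [264, 218, 30, 19, 177]), ([279.2, 262.8], [250, 235, 59, 50, 2383])]
blue [([148.8, 132.0], [110, 131, 75, 3, 199]), ([132.2, 185.5], [79, 158, 107, 59, 5163]), ([134.8, 249.3], [91, 228, 99, 52, 2682])]
0 [267.7 199. ] [292.  222.3]
0.09 [254.3 234.5] [304.4 280.4]
```

View pics/w5.png

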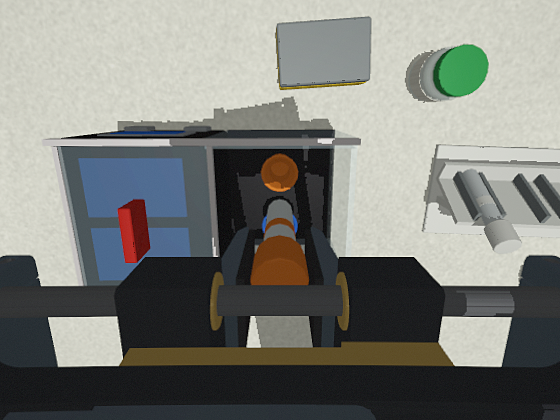

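Run:
```python
from h import *
f=load("w5");print(plane(f,(279.4,173),.066).round(4))
print(f["image"][194:206,279].mean(1).round(), [ (r,np.nonzero((f["image"][r,255:305].mean(1)>85)&(f["image"][r,255:305].ptp(1) if hasattr(np.ndarray,'ptp') else np.ptp(f["image"][r,255:305],axis=1)<30))[0][[0,-1]]+255) for r in(206,210)])
```

```text
[0.6233 0.138  0.066 ]Traceback (most recent call last):
  File "<stdin>", line 3, in <module>
AttributeError: `ptp` was removed from the ndarray class in NumPy 2.0. Use np.ptp(arr, ...) instead.
```

>>> jog_arm(
  targets=[
    [0.0045, 0.001, -0.02, 0, 0, 0],
    [0, 0, -0.035, 0, 0, 0],
    [0, 0, -0.035, 0, 0, 0],
    [0, 0, -0.025, 0, 0, 0],
    [0, 0, -0.015, 0, 0, 0],
    [0, 0, 0, 0, 0, 0],
    [0, 0, 0, 0, 0, 0],
  ],
)

```text
clock: 23.0
tcp_pos: [0.6243, 0.1386, 0.1725]
eef_rot: [[0.999, 0.048, -0.002], [0.048, -0.999, 0.004], [-0.002, -0.004, -1.0]]
wrist_force: [0.8, 0.5, -0.2]
finger_gap: 0.0274
grip_force: 20.0
```

>>> jog_arm(
  targets=[
    [0, 0, -0.007, 0, 0, 0],
    [0, 0, -0.007, 0, 0, 0],
    [0, 0, -0.006, 0, 0, 0],
    [0, 0, -0.006, 0, 0, 0],
    [0, 0, 0, 0, 0, 0],
    [0, 0, 0, 0, 0, 0],
  ],
)

```text
clock: 23.6
tcp_pos: [0.6239, 0.139, 0.1457]
eef_rot: [[0.999, 0.048, -0.003], [0.048, -0.999, 0.004], [-0.003, -0.004, -1.0]]
wrist_force: [0.0, 0.0, -0.6]
finger_gap: 0.0273
grip_force: 20.0
```

>>> jog_arm(
  targets=[
    [0, 0, -0.005, 0, 0, 0],
    [0, 0, -0.005, 0, 0, 0],
    [0, 0, -0.005, 0, 0, 0],
    [0, 0, 0, 0, 0, 0],
  ],
)

```text
clock: 24.0
tcp_pos: [0.6232, 0.1389, 0.1296]
eef_rot: [[0.999, 0.048, -0.005], [0.048, -0.999, 0.004], [-0.005, -0.004, -1.0]]
wrist_force: [0.3, -0.3, -0.5]
finger_gap: 0.0275
grip_force: 20.0
```

>>> jog_arm(
  targets=[
    [0, 0, -0.006, 0, 0, 0],
    [0, 0, -0.006, 0, 0, 0],
    [0, 0, -0.005, 0, 0, 0],
    [0, 0, -0.004, 0, 0, 0],
    [0, 0, -0.002, 0, 0, 0],
    [0, 0, 0, 0, 0, 0],
    [0, 0, 0, 0, 0, 0],
  ],
)

```text
clock: 24.7
tcp_pos: [0.6241, 0.139, 0.108]
eef_rot: [[0.999, 0.048, -0.003], [0.048, -0.999, 0.004], [-0.002, -0.004, -1.0]]
wrist_force: [0.5, -0.2, -0.1]
finger_gap: 0.0276
grip_force: 20.0
```

>>> jog_arm(
  targets=[
    [0, 0, -0.0015, 0, 0, 0],
    [0, 0, -0.0015, 0, 0, 0],
    [0, 0, 0, 0, 0, 0],
    [0, 0, 0, 0, 0, 0],
  ],
)

```text
clock: 25.1
tcp_pos: [0.6239, 0.139, 0.1048]
eef_rot: [[0.999, 0.048, -0.003], [0.048, -0.999, 0.004], [-0.003, -0.004, -1.0]]
wrist_force: [-0.1, -0.5, 0.4]
finger_gap: 0.0274
grip_force: 20.0
```

>>> jog_arm(
  targets=[
    [0, 0, -0.001, 0, 0, 0],
    [0, 0, -0.0005, 0, 0, 0],
    [0, 0, 0, 0, 0, 0],
  ],
)

```text
clock: 25.4
tcp_pos: [0.6238, 0.139, 0.1032]
eef_rot: [[0.999, 0.048, -0.003], [0.048, -0.999, 0.004], [-0.003, -0.004, -1.0]]
wrist_force: [-1.0, 1.0, -0.3]
finger_gap: 0.0276
grip_force: 20.0
```

>>> jog_arm(
  targets=[
    [0, 0, -0.001, 0, 0, 0],
    [0, 0, 0, 0, 0, 0],
    [0, 0, 0, 0, 0, 0],
  ],
)

```text
clock: 25.7
tcp_pos: [0.624, 0.139, 0.1024]
eef_rot: [[0.999, 0.048, -0.003], [0.048, -0.999, 0.004], [-0.002, -0.004, -1.0]]
wrist_force: [0.1, -0.5, 0.2]
finger_gap: 0.0275
grip_force: 20.0
```

>>> jog_arm(
  targets=[
    [0, 0, -0.001, 0, 0, 0],
    [0, 0, 0, 0, 0, 0],
    [0, 0, 0, 0, 0, 0],
  ],
)

```text
clock: 26.0
tcp_pos: [0.6243, 0.139, 0.1023]
eef_rot: [[0.999, 0.048, -0.001], [0.048, -0.999, 0.004], [-0.001, -0.004, -1.0]]
wrist_force: [-1.9, -0.4, 5.4]
finger_gap: 0.0275
grip_force: 20.0
```

>>> jog_arm(
  targets=[
    [0, 0, 0.0005, 0, 0, 0],
    [0, 0, 0, 0, 0, 0],
    [0, 0, 0, 0, 0, 0],
    [0, 0, 0.01, 0, 0, 0],
    [0, 0, 0.03, 0, 0, 0],
    [0, 0, 0.045, 0, 0, 0],
    [0, 0, 0.045, 0, 0, 0],
    [0, 0, 0.04, 0, 0, 0],
    [0, 0, 0, 0, 0, 0],
  ],
  jaw=0.55,
)

```text
clock: 26.9
tcp_pos: [0.6267, 0.1396, 0.2798]
eef_rot: [[0.999, 0.048, 0.011], [0.048, -0.999, 0.007], [0.011, -0.006, -1.0]]
wrist_force: [-0.2, -0.1, -0.1]
finger_gap: 0.05
grip_force: 0.0
```

>>> jog_arm(
  targets=[
    [-0.01, 0.034, 0, 0, 0, 0],
    [-0.01, 0.034, 0, 0, 0, 0],
    [-0.01, 0.034, 0, 0, 0, 0],
    [-0.012, 0.035, 0, 0, 0, 0],
    [0, 0, 0, 0, 0, 0],
    [0, 0, 0, 0, 0, 0],
    [0, 0, 0, 0, 0, 0],
  ],
)

```text
clock: 27.6
tcp_pos: [0.5821, 0.2751, 0.2717]
eef_rot: [[0.999, 0.048, -0.003], [0.048, -0.999, 0.003], [-0.003, -0.004, -1.0]]
wrist_force: [0.7, 0.4, 0.4]
finger_gap: 0.0498
grip_force: 0.0
```

Run:
```python
from rig import env
from h import *
f=wrist(env,"w6"); print(np.array(env.read_state()["eef_rot"]).round(3))
for nm,a,b in(("red",0,5),("orange",6,16),("blue",105,125)): print(nm,blobs(f["image"],a,b,amin=80))
```

```text
tcp [0.5821 0.2751 0.2717] F [0.7 0.4 0.4] t 27.6 gap 0.0498 cam [0.661 0.278 0.442] [-0.28 -0.01 -0.96]
[[ 0.999  0.047 -0.003]
 [ 0.047 -0.999  0.004]
 [-0.003 -0.004 -1.   ]]
red [([279.8, 209.2], [273, 175, 15, 70, 936])]
orange [([408.8, 152.3], [374, 130, 70, 43, 2011])]
blue [([277.9, 102.8], [237, 102, 73, 2, 88]), ([229.7, 179.5], [217, 143, 46, 52, 456]), ([402.0, 214.0], [370, 186, 64, 56, 1871]), ([274.4, 239.4], [220, 208, 108, 59, 3189])]
```

View pics/w6.png

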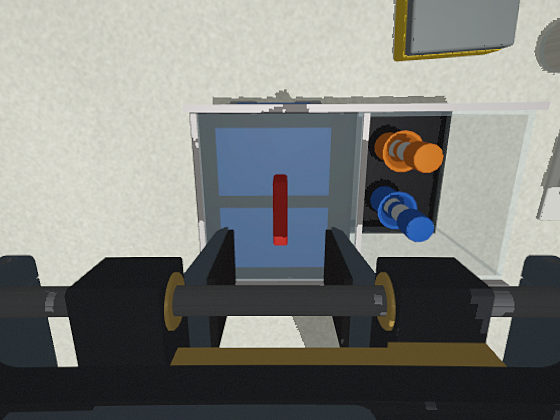

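Run:
```python
from h import *
f=load("w6");print(plane(f,(280,175.5),.191).round(4),plane(f,(280,237),.191).round(4))
```

```text
[0.6129 0.2765 0.191 ] [0.562  0.2741 0.191 ]
```

>>> jog_arm(
  targets=[
    [0.001, 0, -0.03, 0, 0, 0],
    [0, 0, -0.035, 0, 0, 0],
    [0, 0, -0.025, 0, 0, 0],
    [0, 0, -0.014, 0, 0, 0],
    [0, 0, 0, 0, 0, 0],
    [0, 0, 0, 0, 0, 0],
  ],
)

```text
clock: 28.25
tcp_pos: [0.5836, 0.2752, 0.1683]
eef_rot: [[0.999, 0.047, -0.002], [0.047, -0.999, 0.004], [-0.002, -0.004, -1.0]]
wrist_force: [-0.6, 0.9, 0.1]
finger_gap: 0.0503
grip_force: 0.0
```

>>> jog_arm(
  targets=[
    [0, 0, 0, 0, 0, 0],
    [0, 0, 0, 0, 0, 0],
    [0, 0, 0, 0, 0, 0],
    [0, 0, 0, 0, 0, 0],
    [0, 0, 0, 0, 0, 0],
    [0, 0, 0, 0, 0, 0],
  ],
  jaw=0.05,
  force=15,
)

```text
clock: 28.85
tcp_pos: [0.583, 0.275, 0.1681]
eef_rot: [[0.999, 0.049, -0.003], [0.049, -0.999, 0.002], [-0.003, -0.002, -1.0]]
wrist_force: [0.2, -4.1, 2.4]
finger_gap: 0.0118
grip_force: 15.0
```

>>> jog_arm(
  targets=[
    [0.0002, -0.005, 0, 0, 0, 0],
    [0.0005, -0.01, 0, 0, 0, 0],
    [0.0008, -0.016, 0, 0, 0, 0],
    [0.001, -0.022, 0, 0, 0, 0],
    [0.001, -0.022, 0, 0, 0, 0],
    [0.001, -0.022, 0, 0, 0, 0],
    [0.0008, -0.016, 0, 0, 0, 0],
    [0.0006, -0.012, 0, 0, 0, 0],
    [0.0003, -0.006, 0, 0, 0, 0],
    [0, 0, 0, 0, 0, 0],
  ],
)

```text
clock: 29.85
tcp_pos: [0.5897, 0.1435, 0.1681]
eef_rot: [[0.999, 0.048, -0.002], [0.048, -0.999, 0.003], [-0.001, -0.003, -1.0]]
wrist_force: [3.4, -0.0, 1.2]
finger_gap: 0.0117
grip_force: 15.0
```

>>> jog_arm(
  targets=[
    [0, -0.002, 0, 0, 0, 0],
    [0, -0.002, 0, 0, 0, 0],
    [0, 0, 0, 0, 0, 0],
    [0, 0, 0, 0, 0, 0],
  ],
)

```text
clock: 30.25
tcp_pos: [0.5898, 0.1415, 0.1681]
eef_rot: [[0.999, 0.049, -0.001], [0.049, -0.999, 0.004], [-0.001, -0.004, -1.0]]
wrist_force: [5.1, 0.9, 2.0]
finger_gap: 0.0118
grip_force: 15.0
```

>>> jog_arm(
  targets=[
    [0, -0.002, 0, 0, 0, 0],
    [0, -0.002, 0, 0, 0, 0],
    [0, 0, 0, 0, 0, 0],
    [0, 0, 0, 0, 0, 0],
  ],
)

```text
clock: 30.65
tcp_pos: [0.59, 0.1374, 0.168]
eef_rot: [[0.999, 0.049, -0.001], [0.049, -0.999, 0.004], [-0.0, -0.004, -1.0]]
wrist_force: [4.8, 0.7, 0.5]
finger_gap: 0.0118
grip_force: 15.0
```

>>> jog_arm(
  targets=[
    [0, -0.002, 0, 0, 0, 0],
    [0, 0, 0, 0, 0, 0],
    [0, 0, 0, 0, 0, 0],
  ],
)

```text
clock: 30.95
tcp_pos: [0.5902, 0.1355, 0.1681]
eef_rot: [[0.999, 0.049, -0.0], [0.049, -0.999, 0.004], [-0.0, -0.004, -1.0]]
wrist_force: [5.6, 1.9, 1.4]
finger_gap: 0.0124
grip_force: 15.0
```

>>> jog_arm(
  targets=[
    [0, -0.002, 0, 0, 0, 0],
    [0, 0, 0, 0, 0, 0],
    [0, 0, 0, 0, 0, 0],
  ],
)

```text
clock: 31.25
tcp_pos: [0.5902, 0.1351, 0.168]
eef_rot: [[0.999, 0.049, -0.0], [0.049, -0.999, 0.008], [0.0, -0.008, -1.0]]
wrist_force: [5.0, 5.2, -0.2]
finger_gap: 0.012
grip_force: 15.0
```

>>> jog_arm(
  targets=[
    [0, -0.002, 0, 0, 0, 0],
    [0, -0.001, 0, 0, 0, 0],
    [0, 0, 0, 0, 0, 0],
    [0, 0, 0, 0, 0, 0],
  ],
)

```text
clock: 31.65
tcp_pos: [0.5902, 0.1351, 0.1681]
eef_rot: [[0.999, 0.048, 0.0], [0.048, -0.999, 0.013], [0.001, -0.013, -1.0]]
wrist_force: [5.6, 13.3, -0.2]
finger_gap: 0.0119
grip_force: 15.0
```

>>> jog_arm(
  targets=[
    [0, 0, 0, 0, 0, 0],
    [0, 0, 0, 0, 0, 0],
    [0, 0, 0, 0, 0, 0],
    [0, 0, 0.01, 0, 0, 0],
    [0, 0, 0.03, 0, 0, 0],
    [0, 0, 0.045, 0, 0, 0],
    [-0.02, 0, 0.045, 0, 0, 0],
    [-0.05, 0, 0.02, 0, 0, 0],
    [0, 0, 0, 0, 0, 0],
    [0, 0, 0, 0, 0, 0],
  ],
  jaw=0.55,
)

```text
clock: 32.65
tcp_pos: [0.5221, 0.1298, 0.3178]
eef_rot: [[0.999, 0.048, -0.001], [0.048, -0.999, 0.004], [-0.0, -0.004, -1.0]]
wrist_force: [-0.1, 1.0, -0.7]
finger_gap: 0.0502
grip_force: 0.0
```

Run:
```python
from rig import env
from h import *
f=wrist(env,"w7")
g=env.grab_frame("scene")
for n,x in(("wrist",f),("scene",g)):
    for nm,a,b in(("red",0,5),("orange",6,16),("blue",105,125)): print(n,nm,blobs(x["image"],a,b,s=90,amin=60))
X=np.array
c=X([.5845,.2082]);ex=X([.9989,.0471]);ey=X([-.0471,.9989])
h=plane(g,blobs(g["image"],0,5)[-1][0],.1735)[:2]-c;print("handle local",h@ex,h@ey)
print("pred handle/tubes cap px",proj(g,[[.5880,.1363,.1735],[.6237,.138,.12],[.554,.1345,.12]]).round(1))
```

```text
tcp [0.5221 0.1298 0.3178] F [-0.1  1.  -0.7] t 32.65 gap 0.0502 cam [0.601 0.133 0.489] [-0.28 -0.01 -0.96]
wrist red [([277.4, 123.5], [271, 94, 14, 62, 783])]
wrist orange []
wrist blue [([125.3, 84.1], [67, 50, 115, 69, 7244]), ([135.2, 159.3], [81, 130, 107, 60, 5960]), ([277.8, 152.9], [260, 134, 36, 35, 659])]
scene red [([160.0, 165.1], [140, 149, 39, 35, 334]), ([353.7, 249.1], [349, 242, 10, 13, 70])]
scene orange [([337.4, 296.5], [331, 287, 16, 17, 142])]
scene blue [([198.6, 86.4], [177, 80, 44, 13, 136]), ([361.0, 261.2], [348, 241, 22, 38, 298]), ([435.1, 278.4], [403, 253, 63, 52, 1654]), ([418.2, 309.4], [385, 282, 66, 57, 1910]), ([398.0, 342.1], [380, 329, 38, 27, 294])]
handle local 0.008415814218527237 -0.07487765886633853
pred handle/tubes cap px [[357.3 246.8]
 [344.  274. ]
 [361.7 247.5]]
```

Run:
```python
from h import *
f=load("w7");h=[plane(f,(277.4,r),.191)[:2] for r in(95,123)]
c=np.array([.5845,.2082]);ey=np.array([-.0471,.9989]);print([((x-c)@ey).round(4) for x in h])
q=proj(f,[[.6237,.138,.135],[.554,.1345,.135],[.6237,.138,.066]]).round(0).astype(int);print(q)
for x,y in q:print(f["image"][y-2:y+3,x-2:x+3].reshape(-1,3).mean(0).round())
x=f["image"]
for nm,a,b in(("orange",3,18),("blue",100,130)): print(nm,blobs(x,a,b,s=40,v=30,amin=100))
```

```text
[np.float64(-0.0728), np.float64(-0.0728)]
[[277  87]
 [277 157]
 [278  91]]
[153. 128. 104.]
[ 95.  84. 106.]
[149. 124. 101.]
orange [([277.5, 88.6], [259, 71, 38, 40, 1002])]
blue [([125.2, 84.0], [67, 50, 115, 70, 7318]), ([135.2, 159.2], [81, 130, 107, 60, 6015]), ([277.7, 152.2], [259, 132, 38, 37, 791]), ([204.8, 260.2], [183, 228, 45, 57, 988]), ([354.0, 260.4], [331, 228, 45, 57, 988]), ([18.3, 271.5], [0, 256, 40, 32, 899]), ([540.4, 271.4], [520, 256, 40, 32, 919]), ([26.0, 342.5], [0, 317, 57, 51, 2100]), ([199.1, 331.2], [187, 316, 25, 31, 566]), ([359.7, 331.2], [348, 316, 25, 31, 556]), ([532.9, 342.3], [503, 317, 57, 51, 2109]), ([200.1, 412.4], [2, 403, 374, 17, 4473])]
```

```bash
python3 -c "
from rig import env
print(env.hand_in())"
```

```text
the job is handed in; nothing more can be done
None
```

I slid the window fully open, lowered the blue and orange tubes gently into the cups of their own colour, slid the window fully shut, and handed the job in at about 33 s, with the white tube, the jar and the tip box never touched.

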